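# Stand the reagent bottles in their spill saucers

## Robot

A 6-joint arm with a two-finger parallel gripper is mounted at the origin on a cart in front of the work surface, level with it; the furniture and walls round the work are solid. World frame = base frame: x ahead of the robot, y to its left, z up, the work surface at z = 0. Lengths are in mm, angles in rad, forces in N, time in s.
With the tool pointing down it reaches from about 400 to 925 mm from the base axis. Payload 12.5 kg.
Tool frame: the origin (TCP) lies at the very end of the fingers, on their centre line; the grasp point (between the pads) lies 19 mm behind it; z points along the fingers, y is the line along which they close (so a half turn about z gives the same grasp; the last joint's range is limited). The gripper opens to 95 mm and grips with 3 to 60 N. Pads are 20 mm wide; open, the fingers measure 119 mm over their backs; the gripper's body (75 mm by 180 mm) begins 59 mm behind the grasp point.
Start: joints at [1.149, 0.491, 1.559, -0, 1.092, -0.106], TCP at [194.094, 594.116, 214.661] pointing down, gripper open.
Joint ranges: [-3.1, 3.1], [-0.84, 2.19], [0.05, 2.79], [-1.13, 4.28], [0.06, 2.93], [-2.69, 2.69]. Speed limits (rad/s): [2.22, 2.22, 2.79, 3.14, 3.14, 3.14].

## Interface

Orientations are given as [roll, pitch, yaw] about the fixed x, y, z axes, in that order (R = Rz(yaw) Ry(pitch) Rx(roll)).
In Python, from cell import * gives the robot as it stands.
- The arm moves only by the tool jog_arm, never from a script. Its argument "targets" is a list of rows, each an object with "turn": the turn, a rotation vector about the world's x, y, z in degrees, a list of three; "slide": the shift along the world's x, y, z in mm, a list of three; "claw": the opening in per cent of the stroke, from 0 (shut) to 100 (fully open). In form: [{"turn": [wx, wy, wz], "slide": [x, y, z], "claw": claw}, ...]. A call has 1 to 5 rows; each row shifts and turns the commanded pose from where the row before left it; what a row does not reach is not made up. A row lasts 1/8 s, in which the tool goes at most 62.5 mm and 10.7 degrees, less where a joint would pass 70% of its speed; a pose out of reach is approached as far as the arm can. A call with a gripper value outside its range is refused whole. The fingers move at their own pace and stop on an object; the grip force is fixed at half the most. Time passes only in rows, so rows that do not move let the fingers close. It gives the time, the measured TCP pose, the force, the opening and the grip force at its end, in the units of the state.
- state(): the state, without advancing time (a new reading comes with each control period).
- read_camera(name): name is "side" or "top"; returns a dict with "frame" (400x640x3 uint8, blue, green, red), "mtx" (3x3 intrinsics, pixels), "R" (3x3) and "t" (3): a world point X has camera coordinates R X + t. Camera axes: x right, y down, z forward; pixel columns grow to the right and rows downward; lengths in mm; the calibration is good to about 2 mm. A picture is of the moment at which its call begins. There is no depth.
- job_done(): hands the job in; it is judged then, once.
Trained networks look in the newest picture that a camera, given by its name, has taken for a name from the list of things; names that differ only in an ending like _2 or _b are one class to them, and where a whole thing is asked for, a point or a joint stands for the part that bears it (a point fixed in the world has none). Each returns a list of dicts, best first, with "conf" (0 to 1); they miss things now and then, are a little off and sometimes report something else, mostly with a low value. They report only what shows in the picture. A call takes as long as a camera call. They do not tell look-alikes from the thing itself.
- look_for(query, camera): "xy" ([column, row] in pixels, amid what is visible of it).
The state is a dict: "t": time; "joints": joint angles; "qvel": joint speeds; "tau": joint torques, N m; "eef_pos": TCP position; "tcp_rot": TCP orientation; "ft_force": force on the tool from outside, world axes, zero at the start; "moment": the same for the moment, N m; "opening": opening from 0.0 (shut) to 1.0 (fully open); "grip_force": force on a finger pad.
Only numpy, scipy, OpenCV 4.12 (cv2) and the standard library are available. Lean on these libraries where they do the work, as an engineer would, in place of code of your own. Each camera call takes 0.05 s, during which the arm holds its last target. There are 200 camera calls.

## Task

Set up the staining station: stand each of the four bottles inside the spill saucer of the same colour as its cap, so that it stands flat on the saucer's floor within the rim. Keep the bottles upright throughout, and do not shift the dust blower or the spare eyepiece.

Things in the scene. Friction and masses are not known exactly. Their poses are not given: they have to be found in the camera images.
- bottle_blue_center (a point): the tallest bottle: pale-blue body, blue cap; round, 38 mm in diameter, 114 mm tall with cap, about 80 g, upright, loose. The point is on its axis, half-way up (57 mm above the underside); z up. Pick it by the rigid, fixed cap (26 mm in diameter, from 94 to 114 mm above the underside): it is too tall for most hands to reach down over it to its middle.
- bottle_white_center (a point): brown bottle with pale label and a white cap; round, 32 mm in diameter, 78 mm tall with cap, about 80 g, upright, loose. The point is on its axis, half-way up (39 mm above the underside); z up. Straight sides to 48 mm, narrower above.
- bottle_red_center (a point): brown bottle with pale yellow label and a red cap; round, 34 mm in diameter, 84 mm tall with cap, about 80 g, upright, loose. The point is on its axis, half-way up (42 mm above the underside); z up. Straight sides to 53 mm, narrower above.
- bottle_black_center (a point): the smallest bottle: brown, with pale label and a black cap; round, 28 mm in diameter, 64 mm tall with cap, about 80 g, upright, loose. The point is on its axis, half-way up (32 mm above the underside); z up. Straight sides to 38 mm, narrower above.
- saucer_blue_in (a point): blue round plastic spill saucer fixed to the desk, belonging to the bottle with the blue cap. Outer diameter 68 mm, rim 7 mm above the desk, clear inner diameter 61 mm, flat inner floor 3 mm above the desk. The point is the centre of the inner floor; z points up.
- saucer_white_in (a point): white round plastic spill saucer fixed to the desk, belonging to the bottle with the white cap. Outer diameter 61 mm, rim 7 mm above the desk, clear inner diameter 54 mm, flat inner floor 3 mm above the desk. The point is the centre of the inner floor; z points up.
- saucer_red_in (a point): red round plastic spill saucer fixed to the desk, belonging to the bottle with the red cap. Outer diameter 63 mm, rim 7 mm above the desk, clear inner diameter 56 mm, flat inner floor 3 mm above the desk. The point is the centre of the inner floor; z points up.
- saucer_black_in (a point): black round plastic spill saucer fixed to the desk, belonging to the bottle with the black cap. Outer diameter 57 mm, rim 7 mm above the desk, clear inner diameter 50 mm, flat inner floor 3 mm above the desk. The point is the centre of the inner floor; z points up.
- blower_center (a point): dark blue-grey rubber dust blower standing nozzle up near the work, loose, 52 mm in diameter, 115 mm tall; leave it alone. The point is on its axis, 57.5 mm above the desk.
- eyepiece_center (a point): spare microscope eyepiece, black foot and white upper tube, standing near the work, loose, 39 mm in diameter, 52 mm tall; leave it alone. The point is on its axis, 26 mm above the desk. The tall fixed microscope stands to the right of it (y below about -0.42, x from 0.25, over 0.4 m high).
There are look-alikes about, which are no part of the job. Leave any green look-alike of the part that bears bottle_white_center alone.

How it is judged (in metres and radians):
At the end, for the whole second after the job is handed in: Each bottle stands upright (within 0.1 rad) on the inner floor (its height within 4 mm) of the saucer of its cap's colour, its axis within 13 mm of the saucer's centre, all four at once (horizontal distance between bottle_blue_center and saucer_blue_in below 0.013 m and z of bottle_blue_center in the frame of saucer_blue_in between 0.053 and 0.061 m and angle between each of bottle_blue_center, bottle_white_center, bottle_red_center, bottle_black_center's own z axis and vertical below 0.1 rad and horizontal distance between bottle_white_center and saucer_white_in below 0.013 m and z of bottle_white_center in the frame of saucer_white_in between 0.035 and 0.043 m and horizontal distance between bottle_red_center and saucer_red_in below 0.013 m and z of bottle_red_center in the frame of saucer_red_in between 0.038 and 0.046 m and horizontal distance between bottle_black_center and saucer_black_in below 0.013 m and z of bottle_black_center in the frame of saucer_black_in between 0.028 and 0.036 m); the robot touches nothing.
It fails at once if a bottle is tipped by more than 40 degrees (angle between any of bottle_blue_center, bottle_white_center, bottle_red_center, bottle_black_center's own z axis and vertical above 0.7 rad).
It fails at once if the blower is shifted by more than 20 mm (distance of blower_center from where it was at the start of the episode above 0.02 m).
It fails at once if the eyepiece is shifted by more than 20 mm (distance of eyepiece_center from where it was at the start of the episode above 0.02 m).
It also fails if it takes over 122 s, if anything falls off the work surface, if the arm or the gripper's body presses on something with over 40 N, if the wrist force passes 120 N, or if a joint passes its speed limit or range.

## Working session

There is one attempt and no reset: what is moved stays moved. The work goes in short steps, Python scripts to look and compute and a tool call to move; the robot and the scene stay as the last step left them, time stands still between calls to the robot, and variables do not carry over. Pictures are saved under pics/ and viewed, at most 14 in all, crops included, and the job is handed in when it is done.

Besides the shell and the picture viewer there is one more tool, called as a command line: name --argument value ..., lists and objects as JSON in quotes. jog_arm: Moves the arm, as the interface text tells. Its arguments: {"type":"object","properties":{"targets":{"type":"array","items":{"type":"object","properties":{"turn":{"type":"array","items":{"type":"number"}},"slide":{"type":"array","items":{"type":"number"}},"claw":{"type":"number"}}}}},"required":["targets"]}

```bash
mkdir -p pics
python3 - <<'E'
from cell import *
import cv2
for c in ("top","side"):
    d=read_camera(c); cv2.imwrite(f"pics/{c}0.png",d["frame"])
    print(c,d["mtx"].tolist(),d["R"].round(4).tolist(),d["t"].round(1).tolist())
    for q in ["bottle_blue_center","bottle_white_center","bottle_red_center","bottle_black_center","saucer_blue_in","saucer_white_in","saucer_red_in","saucer_black_in","blower_center","eyepiece_center"]:
        print(q,[(r["xy"],round(r["conf"],2)) for r in look_for(q,c)][:4])
print(state())
E
```

```text
top [[448.69576637730046, 0.0, 318.03542855835315], [0.0, 448.69576637730046, 197.9933576262539], [0.0, 0.0, 1.0]] [[-0.0268, -0.9996, -0.0028], [-0.9945, 0.027, -0.1012], [0.1013, 0.0001, -0.9949]] [2.8, 518.2, 1400.1]
bottle_blue_center [([374.4, 168.8], 0.67)]
bottle_white_center [([211.5, 164.8], 0.61), ([234.1, 170.5], 0.48)]
bottle_red_center [([377.8, 210.7], 0.56)]
bottle_black_center []
saucer_blue_in [([280.9, 164.0], 0.9)]
saucer_white_in [([328.5, 214.9], 0.78)]
saucer_red_in [([237.7, 219.2], 0.56), ([324.8, 174.4], 0.33)]
saucer_black_in [([277.3, 218.5], 0.75)]
blower_center [([424.8, 174.6], 0.55)]
eyepiece_center [([425.9, 236.8], 0.58)]
side [[374.6974078639191, 0.0, 320.5765462114802], [0.0, 374.6974078639191, 198.00345712922888], [0.0, 0.0, 1.0]] [[-0.98, -0.1977, 0.0209], [-0.0947, 0.3716, -0.9235], [0.1748, -0.9071, -0.3829]] [508.2, 120.2, 888.1]
bottle_blue_center [([302.7, 179.6], 0.91), ([349.2, 187.5], 0.22)]
bottle_white_center [([222.7, 284.7], 0.72), ([254.8, 262.9], 0.68), ([324.1, 284.1], 0.45)]
bottle_red_center [([346.7, 188.4], 0.72)]
bottle_black_c
[... 255 characters left out ...]
76.8], 0.46)]
{'t': 1.1, 'joints': array([ 1.14941349e+00,  4.90883325e-01,  1.55886700e+00,  1.48202812e-05,
        1.09168841e+00, -1.05626093e-01]), 'qvel': array([ 9.73010685e-04,  6.72636471e-04, -1.15118998e-03, -7.52695984e-04,
        9.16105174e-05, -7.47827094e-04]), 'tau': array([-4.82657488e-04, -6.12464476e+01, -2.58438492e+01,  6.92894286e-02,
        4.43946524e-02,  7.75830949e-05]), 'eef_pos': array([194.09065202, 594.13812628, 214.68268945]), 'tcp_rot': array([3.14143821e+00, 3.14823716e-06, 2.82582907e+00]), 'ft_force': array([ 0.79595771,  0.59247644, -0.20939562]), 'moment': array([ 0.03249882, -0.04512092,  0.05915835]), 'grip_force': 0.0, 'opening': 0.999347990036533}
```

Run:
```python
import cv2
a=cv2.imread("pics/top0.png")[120:280,180:460]; cv2.imwrite("pics/top0c.png",cv2.resize(a,(784,448),interpolation=cv2.INTER_CUBIC))
a=cv2.imread("pics/side0.png")[130:330,190:440]; cv2.imwrite("pics/side0c.png",cv2.resize(a,(750,600),interpolation=cv2.INTER_CUBIC))
```

```text
(no output)
```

View pics/top0c.png

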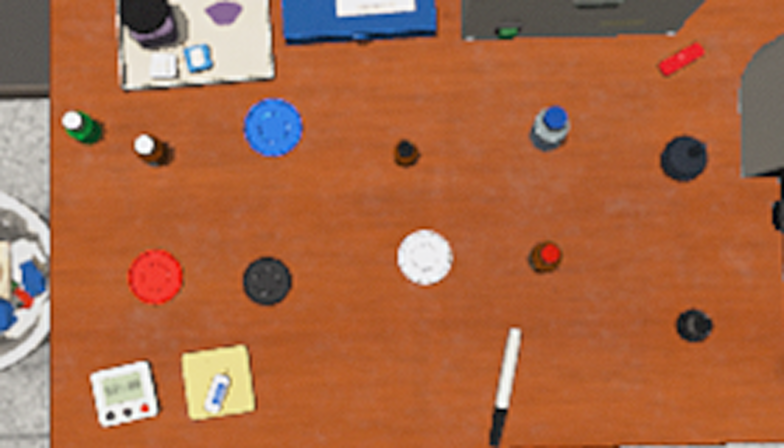

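View pics/side0c.png

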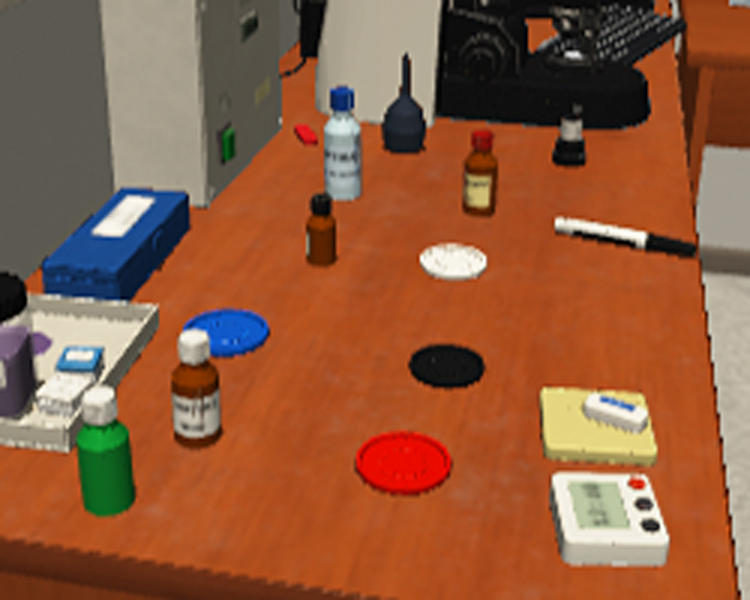

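The top view shows the blue cap at (378,162), white cap (232,172) beside the green look-alike (206,163), black cap (325,172) and red cap (377,211). The saucers are at blue (277,165), red (235,219), black (275,220) and white (331,212). The side view agrees, with no obstacles between them.

```bash
cat > h.py <<'E'
from cell import *
import cv2, numpy as np
def ray(d,uv,z):
    v=d["R"].T@np.linalg.inv(d["mtx"])@np.array([*uv,1.]); C=-d["R"].T@d["t"]
    return (C+v*(z-C[2])/v[2]).round(1)
def proj(d,X):
    p=d["mtx"]@(d["R"]@np.array(X,float)+d["t"]); return (p[:2]/p[2]).round(1)
def mask(f,col):
    h=cv2.cvtColor(f,cv2.COLOR_BGR2HSV); H,S,V=cv2.split(h)
    return {"blue":(abs(H.astype(int)-110)<12)&(S>150)&(V>70),"red":((H<4)|(H>175))&(S>205)&(V>100),
     "white":(S<60)&(V>150),"black":(V<75)&(S<130)}[col]
def blob(f,col,uv,r):
    m=mask(f,col).astype(np.uint8); w=np.zeros_like(m); cv2.circle(w,tuple(int(round(i)) for i in uv),r,1,-1); m&=w
    n,l,s,c=cv2.connectedComponentsWithStats(m)
    if n<2: return None
    k=1+np.argmax(s[1:,4]); return c[k].round(1).tolist(), s[k].tolist()
E
python3 - <<'E'
from h import *
T=read_camera("top"); S=read_camera("side")
caps=dict(blue=((378,162),104,(304,163)),white=((232,172),71,(254.5,246)),red=((377,210.5),77,(350.8,177)),black=((325,172.5),58,(296.8,198)))
sau=dict(blue=((277.5,165.5),),white=((331.5,211.8),),red=((235.4,218.9),),black=((275.4,220.2),))
for c,(uv,z,suv) in caps.items():
    b=blob(T["frame"],c,uv,8); s=blob(S["frame"],c,suv,9)
    print("cap",c,b,s); 
    if b:
        X=ray(T,b[0],z); print("  X",X,"side reproj",proj(S,X), "hand", ray(T,uv,z))
for c,(uv,) in sau.items():
    b=blob(T["frame"],c,uv,18); print("saucer",c,b)
    X=ray(T,b[0],5); print("  X",X,"side",proj(S,X), "hand", ray(T,uv,5))
for n,uv,z in (("blower",(424.8,174.6),50),("eyep",(427,236.5),30)): print(n,ray(T,uv,z))
E
```

```text
cap blue ([377.8, 161.9], [374, 158, 8, 8, 48]) ([303.6, 162.5], [300, 159, 8, 8, 48])
  X [ 615.1 -195.1  104. ] side reproj [302.8 162.8] hand [ 614.8 -195.7  104. ]
cap white ([230.9, 171.3], [228, 168, 7, 7, 39]) ([253.5, 244.5], [250, 240, 10, 11, 82])
  X [604.  256.5  71. ] side reproj [252.7 245.4] hand [601.7 253.1  71. ]
cap red ([376.0, 210.4], [373, 208, 7, 6, 30]) ([350.6, 176.2], [347, 174, 7, 6, 31])
  X [ 470.1 -187.2   77. ] side reproj [349.6 176.1] hand [ 469.7 -190.3   77. ]
cap black ([324.5, 173.0], [322, 171, 6, 5, 22]) ([296.5, 197.3], [294, 194, 6, 7, 33])
  X [592.8 -33.5  58. ] side reproj [296.3 197.3] hand [594.4 -35.1  58. ]
saucer blue ([277.1, 165.1], [268, 156, 20, 19, 303])
  X [631.4 119.    5. ] side [264.1 240.2] hand [630.  117.7   5. ]
saucer white ([331.2, 211.4], [322, 202, 20, 20, 294])
  X [475.8 -52.4   5. ] side [339.9 216.8] hand [474.5 -53.3   5. ]
saucer red ([236.5, 219.6], [226, 210, 19, 18, 86])
  X [457.6 252.5   5. ] side [325.6 282.4] hand [460. 256.   5.]
saucer black ([275.0, 220.0], [267, 212, 17, 17, 205])
  X [453.  128.9   5. ] side [337.8 251.3] hand [452.3 127.6   5. ]
blower [ 580.4 -348.3   50. ]
eyep [ 386.9 -350.1   30. ]
```

jog_arm --targets '[{"turn": [0,0,8],"slide": [45,-38,0],"claw": 65},{"turn": [0,0,8],"slide": [45,-38,0],"claw": 65},{"turn": [0,0,8],"slide": [45,-38,0],"claw": 65},{"turn": [0,0,8],"slide": [45,-38,0],"claw": 65},{"turn": [0,0,8],"slide": [45,-38,0],"claw": 65}]'

```text
t: 1.82
eef_pos: [420.4, 402.8, 214.8]
tcp_rot: [3.141, 0.0, -2.755]
ft_force: [0.5, 0.9, -0.6]
opening: 0.652
grip_force: 0.0
```

jog_arm --targets '[{"slide": [45,-37,0],"claw": 65},{"slide": [45,-37,0],"claw": 65},{"slide": [45,-37,0],"claw": 65},{"slide": [45,-37,0],"claw": 65},{"claw": 65}]'

```text
validation failed for argument at $.ta...
```

jog_arm --targets '[{"turn": [0,0,0],"slide": [46,-37,0],"claw": 65},{"turn": [0,0,0],"slide": [46,-37,0],"claw": 65},{"turn": [0,0,0],"slide": [46,-37,0],"claw": 65},{"turn": [0,0,0],"slide": [45,-37,0],"claw": 65},{"turn": [0,0,0],"slide": [0,0,-40],"claw": 65}]'

```text
t: 2.45
eef_pos: [606.0, 253.6, 176.1]
tcp_rot: [-3.141, 0.006, -2.763]
ft_force: [-0.4, 0.6, -0.6]
opening: 0.648
grip_force: 0.0
```

jog_arm --targets '[{"turn": [0,0,0],"slide": [-2,1,-50],"claw": 65},{"turn": [0,0,0],"slide": [0,0,-45],"claw": 65},{"turn": [0,0,0],"slide": [0,0,-30],"claw": 65},{"turn": [0,0,0],"slide": [0,0,-20],"claw": 65},{"turn": [0,0,0],"slide": [0,0,-10],"claw": 65}]'

```text
t: 3.08
eef_pos: [600.1, 257.1, 18.9]
tcp_rot: [3.141, -0.0, -2.759]
ft_force: [-0.2, -0.2, 0.9]
opening: 0.653
grip_force: 0.0
```

jog_arm --targets '[{"turn": [0,0,0],"slide": [0,0,0],"claw": 20},{"turn": [0,0,0],"slide": [0,0,0],"claw": 20},{"turn": [0,0,0],"slide": [0,0,0],"claw": 20},{"turn": [0,0,0],"slide": [0,0,0],"claw": 20},{"turn": [0,0,0],"slide": [0,0,0],"claw": 20}]'

```text
t: 3.7
eef_pos: [600.4, 257.2, 20.4]
tcp_rot: [-3.142, 0.001, -2.759]
ft_force: [-0.8, 0.0, 6.5]
opening: 0.318
grip_force: 30.0
```

jog_arm --targets '[{"turn": [0,0,0],"slide": [0,0,20],"claw": 20},{"turn": [0,0,0],"slide": [0,0,40],"claw": 20},{"turn": [0,0,0],"slide": [-21,-52,10],"claw": 20},{"turn": [0,0,0],"slide": [-21,-52,0],"claw": 20},{"turn": [0,0,0],"slide": [-21,-52,0],"claw": 20}]'

```text
t: 4.32
eef_pos: [536.5, 99.9, 91.0]
tcp_rot: [-3.141, 0.001, -2.759]
ft_force: [1.5, -1.5, -1.5]
opening: 0.319
grip_force: 30.0
```

jog_arm --targets '[{"turn": [0,0,0],"slide": [-21,-52,0],"claw": 20},{"turn": [0,0,0],"slide": [-21,-52,0],"claw": 20},{"turn": [0,0,0],"slide": [-15,-40,0],"claw": 20},{"turn": [0,0,0],"slide": [-5,-10,0],"claw": 20},{"turn": [0,0,0],"slide": [0,0,0],"claw": 20}]'

```text
t: 4.95
eef_pos: [475.3, -53.1, 90.3]
tcp_rot: [-3.141, 0.001, -2.761]
ft_force: [0.3, 0.5, -0.7]
opening: 0.319
grip_force: 30.0
```

jog_arm --targets '[{"turn": [0,0,0],"slide": [0,0,-30],"claw": 20},{"turn": [0,0,0],"slide": [0,0,-22],"claw": 20},{"turn": [0,0,0],"slide": [0,0,-9],"claw": 20},{"turn": [0,0,0],"slide": [0,0,-5],"claw": 20},{"turn": [0,0,0],"slide": [0,0,0],"claw": 20}]'

```text
t: 5.58
eef_pos: [475.4, -52.6, 24.0]
tcp_rot: [-3.141, 0.0, -2.759]
ft_force: [0.5, 0.1, -1.7]
opening: 0.316
grip_force: 30.0
```

jog_arm --targets '[{"turn": [0,0,0],"slide": [0,0,0],"claw": 65},{"turn": [0,0,0],"slide": [0,0,0],"claw": 65},{"turn": [0,0,0],"slide": [0,0,0],"claw": 65},{"turn": [0,0,0],"slide": [0,0,20],"claw": 65},{"turn": [0,0,0],"slide": [0,0,50],"claw": 65}]'

```text
t: 6.2
eef_pos: [474.2, -52.8, 93.2]
tcp_rot: [3.139, -0.003, -2.759]
ft_force: [0.7, -0.2, 0.8]
opening: 0.653
grip_force: 0.0
```

jog_arm --targets '[{"turn": [0,0,0],"slide": [0,0,40],"claw": 65},{"turn": [0,0,0],"slide": [-2,-50,0],"claw": 65},{"turn": [0,0,0],"slide": [-2,-50,0],"claw": 65},{"turn": [0,0,0],"slide": [0,-35,0],"claw": 65},{"turn": [0,0,0],"slide": [0,0,0],"claw": 65}]'

```text
t: 6.82
eef_pos: [471.0, -189.8, 133.7]
tcp_rot: [-3.141, 0.0, -2.762]
ft_force: [1.2, 0.3, 0.1]
opening: 0.651
grip_force: 0.0
```

Run:
```python
from h import *
S=read_camera("side"); T=read_camera("top"); print(state()["eef_pos"])
f=S["frame"]
a=cv2.resize(f[150:290,230:400],(680,560),interpolation=cv2.INTER_CUBIC); cv2.imwrite("pics/side1.png",a)
b=blob(T["frame"],"red",(235.5,219),13); print(b)
m=cv2.cvtColor(T["frame"],cv2.COLOR_BGR2HSV)[200:240,215:260]
k=((m[...,0]<6)|(m[...,0]>172))&(m[...,1]>190)&(m[...,2]>190); y,x=np.nonzero(k); print(x.min()+215,x.max()+215,y.min()+200,y.max()+200,k.sum())
print("white pred side", proj(S,(475,-53,74)), proj(S,(475,-53,3)))
```

```text
[ 470.76175231 -187.6685541   133.56342466]
([238.2, 220.8], [227, 210, 18, 18, 49])
226 244 209 228 283
white pred side [341.3 193.2] [340.2 217.4]
```

View pics/side1.png

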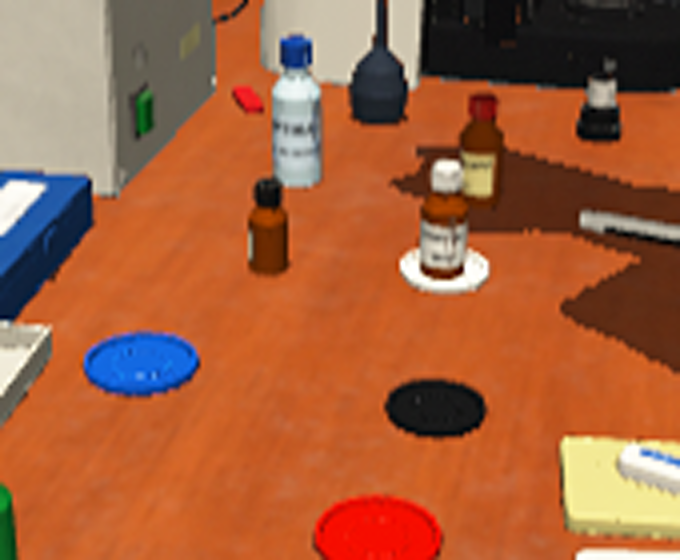

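The side view shows the white bottle standing in its saucer, with the cap at (342,193), where it was predicted. The red bottle is next.

jog_arm --targets '[{"turn": [0,0,0],"slide": [0,0,-45],"claw": 65},{"turn": [0,0,0],"slide": [0,0,-35],"claw": 65},{"turn": [0,0,0],"slide": [0,0,-23],"claw": 65},{"turn": [0,0,0],"slide": [0,0,-10],"claw": 65},{"turn": [0,0,0],"slide": [0,0,0],"claw": 65}]'

```text
t: 7.55
eef_pos: [471.1, -187.2, 20.6]
tcp_rot: [3.141, -0.0, -2.758]
ft_force: [0.3, -0.1, 0.4]
opening: 0.651
grip_force: 0.0
```

jog_arm --targets '[{"turn": [0,0,0],"slide": [0,0,0],"claw": 20},{"turn": [0,0,0],"slide": [0,0,0],"claw": 20},{"turn": [0,0,0],"slide": [0,0,0],"claw": 20},{"turn": [0,0,0],"slide": [0,0,0],"claw": 20},{"turn": [0,0,0],"slide": [0,0,0],"claw": 20}]'

```text
t: 8.18
eef_pos: [471.2, -188.0, 21.0]
tcp_rot: [-3.141, 0.0, -2.759]
ft_force: [-0.2, -0.3, 5.9]
opening: 0.336
grip_force: 30.0
```

jog_arm --targets '[{"turn": [0,0,0],"slide": [0,0,20],"claw": 20},{"turn": [0,0,0],"slide": [0,0,45],"claw": 20},{"turn": [0,0,0],"slide": [0,0,45],"claw": 20},{"turn": [0,0,0],"slide": [-1,50,0],"claw": 20},{"turn": [0,0,0],"slide": [-2,56,0],"claw": 20}]'

```text
t: 8.8
eef_pos: [468.0, -81.2, 131.1]
tcp_rot: [-3.141, 0.001, -2.761]
ft_force: [1.0, 0.5, -0.9]
opening: 0.336
grip_force: 30.0
```

jog_arm --targets '[{"turn": [0,0,0],"slide": [-1,56,0],"claw": 20},{"turn": [0,0,0],"slide": [-1,56,0],"claw": 20},{"turn": [0,0,0],"slide": [-1,56,0],"claw": 20},{"turn": [0,0,0],"slide": [-1,56,0],"claw": 20},{"turn": [0,0,0],"slide": [-1,50,0],"claw": 20}]'

```text
t: 9.43
eef_pos: [462.7, 194.1, 130.6]
tcp_rot: [3.141, -0.0, -2.759]
ft_force: [0.8, -0.8, -1.5]
opening: 0.339
grip_force: 30.0
```

jog_arm --targets '[{"turn": [0,0,0],"slide": [-1,40,0],"claw": 20},{"turn": [0,0,0],"slide": [-1,22,-15],"claw": 20},{"turn": [0,0,0],"slide": [0,0,-40],"claw": 20},{"turn": [0,0,0],"slide": [0,0,-25],"claw": 20},{"turn": [0,0,0],"slide": [0,0,0],"claw": 20}]'

```text
t: 10.05
eef_pos: [460.2, 253.8, 49.2]
tcp_rot: [3.142, -0.004, -2.759]
ft_force: [-0.2, -0.1, -1.1]
opening: 0.341
grip_force: 30.0
```

jog_arm --targets '[{"turn": [0,0,0],"slide": [0,0,-15],"claw": 20},{"turn": [0,0,0],"slide": [0,0,-8],"claw": 20},{"turn": [0,0,0],"slide": [0,0,-3],"claw": 20},{"turn": [0,0,0],"slide": [0,0,0],"claw": 20},{"turn": [0,0,0],"slide": [0,0,0],"claw": 20}]'

```text
t: 10.68
eef_pos: [461.3, 254.2, 25.0]
tcp_rot: [3.142, 0.001, -2.759]
ft_force: [0.7, -0.3, -0.8]
opening: 0.339
grip_force: 30.0
```

jog_arm --targets '[{"turn": [0,0,0],"slide": [0,1,-1],"claw": 20},{"turn": [0,0,0],"slide": [0,0,0],"claw": 65},{"turn": [0,0,0],"slide": [0,0,0],"claw": 65},{"turn": [0,0,0],"slide": [0,0,0],"claw": 65},{"turn": [0,0,0],"slide": [0,0,20],"claw": 65}]'

```text
t: 11.3
eef_pos: [460.5, 254.9, 42.9]
tcp_rot: [3.141, -0.002, -2.759]
ft_force: [0.3, -0.2, 0.1]
opening: 0.641
grip_force: 0.0
```

jog_arm --targets '[{"turn": [0,0,0],"slide": [0,0,50],"claw": 65},{"turn": [0,0,0],"slide": [0,0,50],"claw": 65},{"turn": [0,0,0],"slide": [25,-50,0],"claw": 65},{"turn": [0,0,0],"slide": [25,-50,0],"claw": 65},{"turn": [0,0,0],"slide": [25,-55,0],"claw": 65}]'

```text
t: 11.92
eef_pos: [536.7, 98.8, 144.0]
tcp_rot: [-3.142, 0.001, -2.758]
ft_force: [1.0, 0.1, -0.2]
opening: 0.65
grip_force: 0.0
```

jog_arm --targets '[{"turn": [0,0,0],"slide": [21,-50,0],"claw": 65},{"turn": [0,0,0],"slide": [20,-50,0],"claw": 65},{"turn": [0,0,0],"slide": [15,-33,-10],"claw": 65},{"turn": [0,0,0],"slide": [0,0,-30],"claw": 65},{"turn": [0,0,0],"slide": [0,0,0],"claw": 65}]'

```text
t: 12.55
eef_pos: [591.0, -33.1, 102.0]
tcp_rot: [3.139, -0.003, -2.76]
ft_force: [0.3, 0.6, 0.4]
opening: 0.647
grip_force: 0.0
```

Run:
```python
from h import *
S=read_camera("side"); T=read_camera("top"); print(state()["eef_pos"])
cv2.imwrite("pics/side2.png",cv2.resize(S["frame"][140:310,230:410],(720,680),interpolation=cv2.INTER_CUBIC)[:600])
b=blob(T["frame"],"red",(235.5,219),16); print(b)
print("red pred side", proj(S,(460,257,80)), "cap", blob(S["frame"],"red",proj(S,(460,257,80)),7))
```

```text
[592.11859713 -32.58450819 104.13102789]
([241.0, 217.6], [236, 210, 9, 16, 51])
red pred side [325.  250.3] cap ([325.9, 250.1], [321, 245, 11, 11, 106])
```

View pics/side2.png

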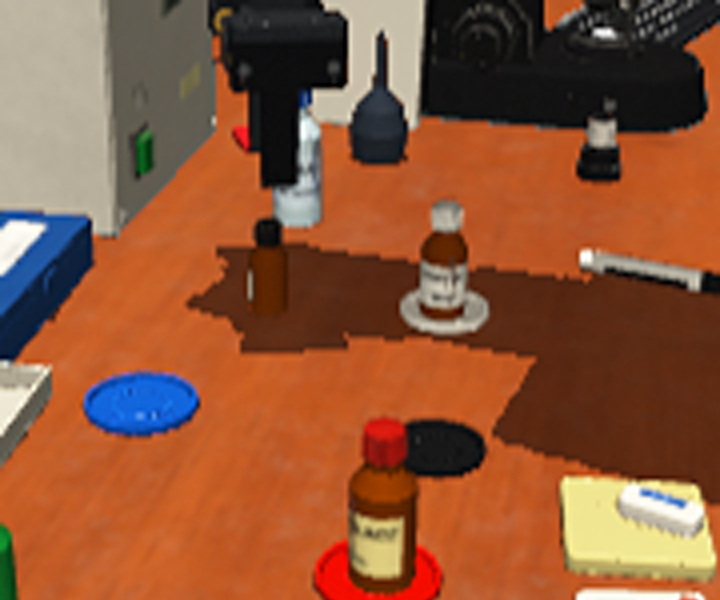

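The red bottle stands in its saucer, with its cap at (326,250) against a predicted (325,250). The open gripper is above the black bottle at (297,207).

jog_arm --targets '[{"turn": [0,0,0],"slide": [1,-1,-40],"claw": 65},{"turn": [0,0,0],"slide": [0,0,-30],"claw": 65},{"turn": [0,0,0],"slide": [0,0,-15],"claw": 65},{"turn": [0,0,0],"slide": [0,0,-7],"claw": 65},{"turn": [0,0,0],"slide": [0,0,0],"claw": 65}]'

```text
t: 13.28
eef_pos: [593.4, -33.8, 12.3]
tcp_rot: [-3.141, 0.001, -2.759]
ft_force: [0.4, -0.1, 0.3]
opening: 0.65
grip_force: 0.0
```

jog_arm --targets '[{"turn": [0,0,0],"slide": [0,0,0],"claw": 15},{"turn": [0,0,0],"slide": [0,0,0],"claw": 15},{"turn": [0,0,0],"slide": [0,0,0],"claw": 15},{"turn": [0,0,0],"slide": [0,0,0],"claw": 15},{"turn": [0,0,0],"slide": [0,0,0],"claw": 15}]'

```text
t: 13.9
eef_pos: [593.2, -33.9, 11.8]
tcp_rot: [3.142, 0.0, -2.759]
ft_force: [-0.1, 0.2, 1.0]
opening: 0.271
grip_force: 29.9
```

jog_arm --targets '[{"turn": [0,0,0],"slide": [0,0,20],"claw": 15},{"turn": [0,0,0],"slide": [0,0,40],"claw": 15},{"turn": [0,0,0],"slide": [-35,40,0],"claw": 15},{"turn": [0,0,0],"slide": [-35,41,0],"claw": 15},{"turn": [0,0,0],"slide": [-35,41,0],"claw": 15}]'

```text
t: 14.52
eef_pos: [486.9, 89.0, 71.8]
tcp_rot: [3.142, 0.0, -2.76]
ft_force: [0.3, 0.4, -0.7]
opening: 0.272
grip_force: 29.9
```

jog_arm --targets '[{"turn": [0,0,0],"slide": [-25,30,0],"claw": 15},{"turn": [0,0,0],"slide": [-10,10,0],"claw": 15},{"turn": [0,0,0],"slide": [0,0,-20],"claw": 15},{"turn": [0,0,0],"slide": [0,0,-15],"claw": 15},{"turn": [0,0,0],"slide": [0,0,0],"claw": 15}]'

```text
t: 15.15
eef_pos: [453.2, 127.6, 36.0]
tcp_rot: [3.141, -0.001, -2.76]
ft_force: [0.7, 0.4, -0.3]
opening: 0.271
grip_force: 29.9
```

TCP must end at about 15 mm.

jog_arm --targets '[{"turn": [0,0,0],"slide": [0,0,-12],"claw": 15},{"turn": [0,0,0],"slide": [0,0,-6],"claw": 15},{"turn": [0,0,0],"slide": [0,0,-3],"claw": 15},{"turn": [0,0,0],"slide": [0,0,0],"claw": 15},{"turn": [0,0,0],"slide": [0,0,0],"claw": 15}]'

```text
t: 15.78
eef_pos: [453.2, 128.2, 15.8]
tcp_rot: [3.142, 0.0, -2.759]
ft_force: [-0.8, 0.2, -1.5]
opening: 0.274
grip_force: 29.9
```

jog_arm --targets '[{"turn": [0,0,0],"slide": [0,0,0],"claw": 65},{"turn": [0,0,0],"slide": [0,0,0],"claw": 65},{"turn": [0,0,0],"slide": [0,0,0],"claw": 65},{"turn": [0,0,0],"slide": [0,0,20],"claw": 65},{"turn": [0,0,0],"slide": [0,0,50],"claw": 65}]'

```text
t: 16.4
eef_pos: [452.2, 127.9, 85.1]
tcp_rot: [3.141, -0.004, -2.759]
ft_force: [-0.1, 0.7, 0.4]
opening: 0.65
grip_force: 0.0
```

jog_arm --targets '[{"turn": [0,0,0],"slide": [0,0,50],"claw": 65},{"turn": [0,0,0],"slide": [10,-20,40],"claw": 65},{"turn": [0,0,0],"slide": [25,-50,0],"claw": 65},{"turn": [0,0,0],"slide": [25,-50,0],"claw": 65},{"turn": [0,0,0],"slide": [25,-50,0],"claw": 65}]'

```text
t: 17.02
eef_pos: [538.6, -43.5, 175.9]
tcp_rot: [-3.142, 0.0, -2.759]
ft_force: [0.4, 0.1, 0.8]
opening: 0.653
grip_force: 0.0
```

jog_arm --targets '[{"turn": [0,0,0],"slide": [25,-50,0],"claw": 65},{"turn": [0,0,0],"slide": [25,-50,0],"claw": 65},{"turn": [0,0,0],"slide": [20,-40,0],"claw": 65},{"turn": [0,0,0],"slide": [7,-13,0],"claw": 65},{"turn": [0,0,0],"slide": [0,0,0],"claw": 65}]'

```text
t: 17.65
eef_pos: [614.8, -195.0, 175.2]
tcp_rot: [3.141, -0.001, -2.76]
ft_force: [0.8, 0.1, 0.0]
opening: 0.65
grip_force: 0.0
```

Run:
```python
from h import *
S=read_camera("side"); print(state()["eef_pos"], state()["joints"].round(2))
p=proj(S,(453,128,61)); q=proj(S,(615,-195,104)); print("black",p,blob(S["frame"],"black",p,6),"blue",q,blob(S["frame"],"blue",q,8))
cv2.imwrite("pics/side3.png",cv2.resize(S["frame"][140:290,230:410],(720,600),interpolation=cv2.INTER_CUBIC))
```

```text
[ 614.58034291 -194.06586538  175.38453441] [-0.41  0.56  1.55  0.    1.03 -2.36]
black [338.8 229. ] ([339.0, 229.9], [336, 226, 7, 9, 55]) blue [302.8 162.8] ([303.7, 162.7], [300, 160, 8, 7, 45])
```

View pics/side3.png

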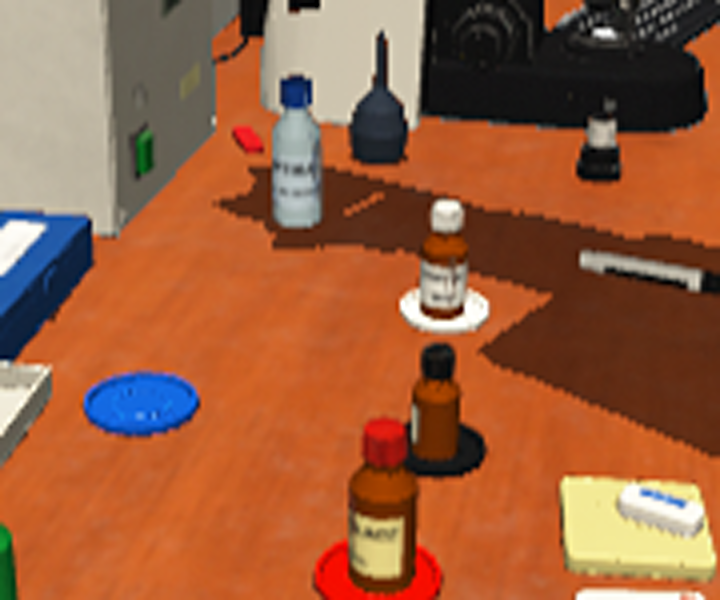

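The black, white and red bottles all stand in their saucers, and the blue cap is at (304,163). The next move grips that cap.

jog_arm --targets '[{"turn": [0,0,0],"slide": [0,-1,-40],"claw": 65},{"turn": [0,0,0],"slide": [0,0,-28],"claw": 65},{"turn": [0,0,0],"slide": [0,0,-14],"claw": 65},{"turn": [0,0,0],"slide": [0,0,-7],"claw": 65},{"turn": [0,0,0],"slide": [0,0,0],"claw": 65}]'

```text
t: 18.32
eef_pos: [615.3, -195.6, 87.1]
tcp_rot: [-3.141, 0.0, -2.759]
ft_force: [-0.2, 0.9, 0.0]
opening: 0.649
grip_force: 0.0
```

jog_arm --targets '[{"turn": [0,0,0],"slide": [0,0,0],"claw": 15},{"turn": [0,0,0],"slide": [0,0,0],"claw": 15},{"turn": [0,0,0],"slide": [0,0,0],"claw": 15},{"turn": [0,0,0],"slide": [0,0,0],"claw": 15},{"turn": [0,0,0],"slide": [0,0,0],"claw": 15}]'

```text
t: 18.95
eef_pos: [615.2, -196.0, 86.8]
tcp_rot: [-3.141, 0.0, -2.759]
ft_force: [0.1, 0.2, 1.3]
opening: 0.268
grip_force: 28.1
```

jog_arm --targets '[{"turn": [0,0,0],"slide": [0,0,15],"claw": 15},{"turn": [0,0,0],"slide": [0,0,25],"claw": 15},{"turn": [0,0,0],"slide": [1,20,0],"claw": 15},{"turn": [0,0,0],"slide": [2,35,0],"claw": 15},{"turn": [0,0,0],"slide": [2,40,0],"claw": 15}]'

```text
t: 19.58
eef_pos: [619.6, -99.0, 126.2]
tcp_rot: [3.141, -0.001, -2.76]
ft_force: [-0.1, 0.5, -1.1]
opening: 0.267
grip_force: 28.5
```

jog_arm --targets '[{"turn": [0,0,0],"slide": [2,45,0],"claw": 15},{"turn": [0,0,0],"slide": [2,45,0],"claw": 15},{"turn": [0,0,0],"slide": [2,45,0],"claw": 15},{"turn": [0,0,0],"slide": [2,40,0],"claw": 15},{"turn": [0,0,0],"slide": [2,30,0],"claw": 15}]'

```text
t: 20.2
eef_pos: [629.1, 107.0, 126.1]
tcp_rot: [3.141, -0.001, -2.758]
ft_force: [0.2, -0.7, 0.0]
opening: 0.267
grip_force: 28.5
```

jog_arm --targets '[{"turn": [0,0,0],"slide": [1,10,0],"claw": 15},{"turn": [0,0,0],"slide": [0,1,-10],"claw": 15},{"turn": [0,0,0],"slide": [0,0,-12],"claw": 15},{"turn": [0,0,0],"slide": [0,0,-8],"claw": 15},{"turn": [0,0,0],"slide": [0,0,0],"claw": 15}]'

```text
t: 20.82
eef_pos: [630.8, 114.4, 95.6]
tcp_rot: [3.141, -0.002, -2.76]
ft_force: [1.5, 0.2, -0.3]
opening: 0.269
grip_force: 28.5
```

Run:
```python
from h import *
S=read_camera("side"); print(state()["eef_pos"])
cv2.imwrite("pics/side4.png",cv2.resize(S["frame"][130:280,200:380],(720,600),interpolation=cv2.INTER_CUBIC))
```

```text
[631.07018304 114.52625149  96.26861637]
```

View pics/side4.png

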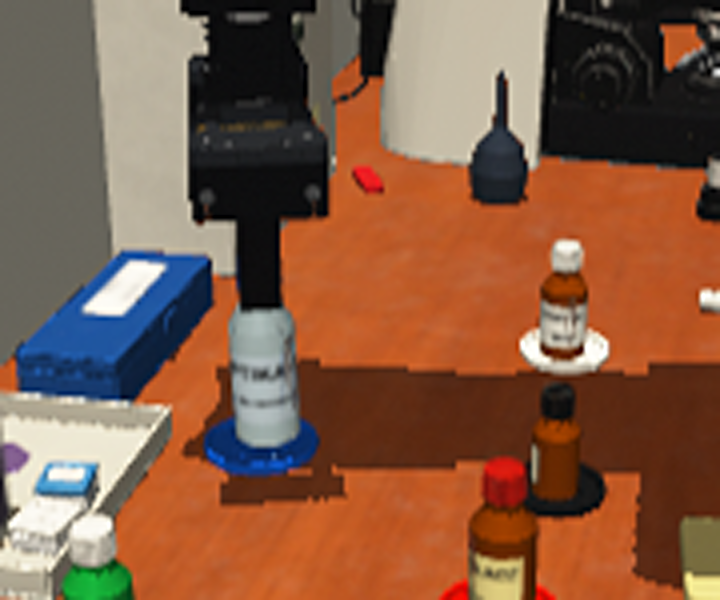

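The blue bottle hangs upright over its blue saucer at (265,240). It needs 3 mm more in y and 6 mm down.

jog_arm --targets '[{"turn": [0,0,0],"slide": [0,3,-2],"claw": 15},{"turn": [0,0,0],"slide": [0,0,-3],"claw": 15},{"turn": [0,0,0],"slide": [0,0,-1],"claw": 15},{"turn": [0,0,0],"slide": [0,0,0],"claw": 15},{"turn": [0,0,0],"slide": [0,0,0],"claw": 15}]'

```text
t: 21.5
eef_pos: [631.1, 118.1, 90.8]
tcp_rot: [3.142, 0.0, -2.759]
ft_force: [-0.0, -0.1, -1.0]
opening: 0.264
grip_force: 28.5
```

jog_arm --targets '[{"turn": [0,0,0],"slide": [0,0,0],"claw": 65},{"turn": [0,0,0],"slide": [0,0,0],"claw": 65},{"turn": [0,0,0],"slide": [0,0,0],"claw": 65},{"turn": [0,0,0],"slide": [0,0,20],"claw": 65},{"turn": [0,0,0],"slide": [0,0,50],"claw": 65}]'

```text
t: 22.12
eef_pos: [630.1, 118.0, 159.5]
tcp_rot: [3.14, -0.004, -2.759]
ft_force: [0.4, -0.1, 0.5]
opening: 0.646
grip_force: 0.0
```

jog_arm --targets '[{"turn": [0,0,0],"slide": [0,0,50],"claw": 65},{"turn": [0,0,0],"slide": [-40,0,30],"claw": 65},{"turn": [0,0,0],"slide": [-50,0,0],"claw": 65},{"turn": [0,0,0],"slide": [-20,0,0],"claw": 65},{"turn": [0,0,0],"slide": [0,0,0],"claw": 65}]'

```text
t: 22.75
eef_pos: [520.4, 118.2, 241.4]
tcp_rot: [-3.141, 0.001, -2.759]
ft_force: [0.6, 0.0, 0.1]
opening: 0.651
grip_force: 0.0
```

Run:
```python
from h import *
S=read_camera("side"); print(state()["eef_pos"])
for c,X in dict(blue=(631,119,107),white=(475,-53,74),red=(460,256.5,80),black=(453,128.5,61)).items():
    p=proj(S,X); print(c,p,blob(S["frame"],c,p,7))
cv2.imwrite("pics/side5.png",cv2.resize(S["frame"][140:300,220:400],(675,600),interpolation=cv2.INTER_CUBIC))
```

```text
[521.40126264 118.18645069 241.17172305]
blue [262.6 200.6] ([263.2, 200.5], [258, 196, 11, 11, 98])
white [341.3 193.2] ([341.0, 193.3], [338, 190, 7, 8, 45])
red [325.  250.1] ([325.6, 249.8], [321, 244, 10, 12, 106])
black [338.8 229.1] ([339.1, 229.8], [336, 226, 8, 9, 60])
```

View pics/side5.png

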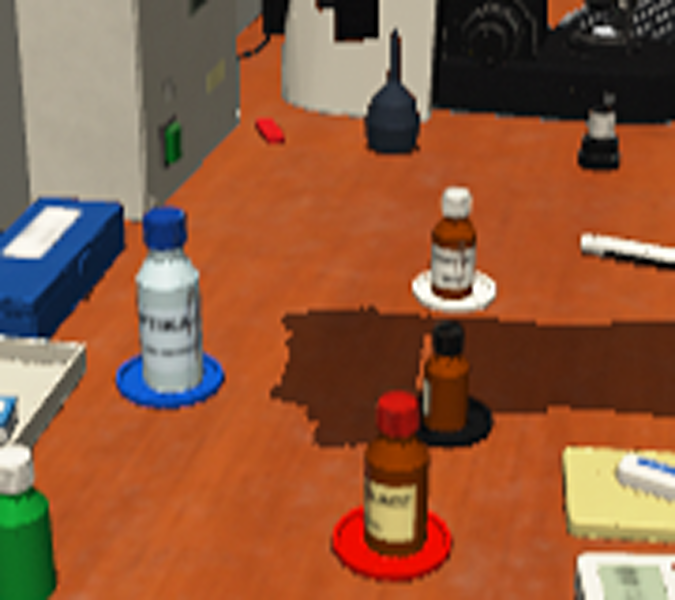

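All four bottles stand upright and centred in their saucers. Each cap is within 1 px of its predicted position, and the blower and eyepiece are untouched.

```bash
python3 -c "
from cell import *
print(job_done())"
```

```text
the job is handed in; nothing more can be done
None
```

I handed in the job with all four bottles standing upright in the saucers of their cap colours and the blower and eyepiece left alone; the hand-in call returned no verdict.

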